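# Extend the telescoping brush to its second stop and hold it up

## Robot

A 6-joint arm with a two-finger parallel gripper is mounted at the origin on the work surface. World frame = base frame: x ahead of the robot, y to its left, z up, the work surface at z = 0. Lengths are in m, angles in rad, forces in N, time in s.
With the tool pointing down it reaches from about 0.375 to 0.9 m from the base axis. Payload 3.1 kg.
Tool frame: the origin (TCP) lies between the finger pads; the fingertips stand manip.finger_overhang ahead of it and the grasp point (between the pads) lies 5 mm behind it (manip.finger_overhang is the distance from the TCP to the fingertips, in m); z points along the fingers, y is the line along which they close (so a half turn about z gives the same grasp; the last joint's range is limited). The gripper opens to 85 mm and grips with 20 to 120 N. Pads are 22 mm wide; open, the fingers measure 114 mm over their backs; the gripper's body (76 mm by 85 mm) begins 54 mm behind the grasp point. The pads swing forward as they close: fully open they stand 13 mm farther back than shut.
Start: joints at [-1.417, 0.527, 1.433, -0, 1.181, -0.178], TCP at [0.204, -0.591, 0.245] pointing down, gripper open.
Joint ranges: [-3.08, 3.08], [-0.75, 2.2], [0.22, 2.44], [-1.43, 4.57], [0, 2.65], [-2.85, 2.85]. Speed limits (rad/s): [2.79, 2.79, 3.14, 3.14, 3.14, 3.14].

## Interface

Orientations are given as a unit quaternion [x, y, z, w].
In Python, from station import manip gives the robot as it stands.
- The arm moves only by the tool drive_tool, never from a script. Its argument "plan" is a list of rows, each a list of 7 numbers: the shift along the tool's x, y, z in m, then the turn, a rotation vector about the tool's x, y, z in degrees, then the opening, from -1 (shut) to 1 (fully open). In form: [[x, y, z, wx, wy, wz, gripper], ...]. A call has 1 to 10 rows; each row shifts and turns the commanded pose from where the row before left it, along the tool's axes as they then stand; what a row does not reach is not made up. A row lasts 1/10 s, in which the tool goes at most 50 mm and 8.59 degrees, less where a joint would pass 70% of its speed; a pose out of reach is approached as far as the arm can. A call is refused whole if a number of a shift passes 0.05 or a number of a turn 8.59, either way. A call with a gripper value outside its range is refused whole. The fingers move at their own pace and stop on an object; "newtons" is the grip in N (left out, the last holds). Time passes only in rows, so rows that do not move let the fingers close. It gives the time, the measured TCP pose, the force, the opening and the grip force at its end, in the units of the state.
- manip.sense(): the state, without advancing time (a new reading comes with each control period).
- manip.snapshot(name): name is "side" or "top" or "wrist"; returns a dict with "image" (384x512x3 uint8, red, green, blue), "z_map" (384x512 float32, m along the optical axis (not along the pixel's ray), 0 where there is no reading), "fov_y" (degrees; the focal length in pixels is half the picture's height over the tangent of half this angle, whatever the lens; pixels are square), "cx", "cy" (the principal point, pixels), "k1" (the pictures are not rectified: a ray, as slopes to the right and down, at radius r is drawn at 1 + k1 r^2 times it, then the intrinsics apply), "extrinsics" (4x4, takes a point from camera to world coordinates); the wrist camera has in their place "mount" (4x4, takes a point from camera to tool coordinates, whose origin is the TCP and whose axes are the flange's). Camera axes: x right, y up, looking along -z (the intrinsics and any distortion apply to the point x, -y, -z); pixel columns grow to the right and rows downward; lengths in m; the calibration is good to about 2 mm. A picture is of the moment at which its call begins: read the wrist's pose just before it.
- manip.sign_off(): hands the job in; it is judged then, once.
The state is a dict: "t": time; "q": joint angles; "qd": joint speeds; "tau": joint torques, N m; "tcp_pos": TCP position; "tool_rot": TCP orientation; "force": force on the tool from outside, world axes, zero at the start; "ft_torque": the same for the moment, N m; "finger_gap": opening from 0.0 (shut) to 1.0 (fully open); "gripper_force": force on a finger pad.
Only numpy, scipy, OpenCV 4.12 (cv2) and the standard library are available. Lean on these libraries where they do the work, as an engineer would, in place of code of your own. Each camera call takes 0.05 s, during which the arm holds its last target. There are 200 camera calls.

## Task

I am about to scrub the window, so get the telescoping brush ready. While its head stands in its cup of the sink caddy, squeeze in the button on its handle and pull the handle up past the first stop to the second, then let the button spring out so that it is locked there. Then take it by the handle without pressing the button, lift it upright clear out of the caddy, leaving everything else in place, and finish holding it up there, fully extended: do not put it down or let go.

Things in the scene. Friction and masses are not known exactly. Their poses are not given: they have to be found in the camera images.
- brush: Telescoping scrub brush, lower section, loose, 0.27 to 0.4 kg; stands head down in one caddy cup, may lean or shift a few mm. Origin: centre of the head's underside; z up the brush, x to the button's side. Round head 44 mm across, 56 mm tall, white bristles under a black hub; steel tube 16 mm across above it, running inside the handle. Total height 195 mm closed, 275 mm at the second stop.
- handle (a joint): How far the handle is drawn up the tube, m: 0 closed (start), 0.040 first stop, 0.080 second stop and end of travel. Button out: locked at a stop with 2 mm of play, a pull lifts the whole brush. Button in: slides with about 1 N of friction, less than the lower section's weight, and stays where left. Button let go between stops: stays half in, snaps out at the next stop.
- button (a joint): How far the button is pressed in, m: 0 fully out (locked at a stop), 0.006 flush with the handle's face. It must be in by at least 0.004 to free the handle; spring 4 N at the start of the press, 7 N flush.
- handle_grip (a point): Point on the handle's axis at the height of the button, moving with the handle (167 mm above the brush's origin when closed); x towards the button. The handle (0.08 kg) is a black plastic bar with rounded edges, 28 mm in x, 30 mm in y, 120 mm tall; its top is 28 mm above this point, its lower end 92 mm below. The faces across y are plain.
- button_face (a point): Centre of the outer face of the round grey button, 16 mm across, on the +x face of the handle, standing 6 mm proud of it; 20 mm from the handle's axis when out. Closing two fingers on the handle along its x, one on the button and one on the face behind, presses the button flush.
- caddy: The grey sink caddy, fixed to the worktop: a tray 105 mm (x) by 305 mm (y) with three round cups in a row along its y at -95, 0 and +95 mm, each 49 mm inside and 57 mm outside; rims 45 mm and cup floors 8 mm above the worktop. Origin on the worktop under the middle cup.
- dish_brush: Plain one-piece dish brush standing in another cup: the same round white head, black flat handle 18 by 22 mm without a button, 185 mm tall. Bystander. Origin under its head.
- bottle_brush: Bottle brush standing in the remaining cup: bristle cylinder 40 mm across and 75 mm tall, steel wire stem with a ring, 175 mm tall. Bystander. Origin under its bristles.
- dish_soap: Green dish soap bottle, 60 mm across, 170 mm tall, beyond the caddy. Bystander. Origin under its base.
- scouring_pad: Yellow and green scouring pad, 75 by 110 by 31 mm, lying beyond the caddy. Bystander. Origin under its centre.
- spray_cleaner: Blue trigger spray bottle, 72 mm across, 247 mm tall, right of the caddy. Bystander. Origin under its base.
- mug: Blue mug, 80 mm across, 92 mm tall, left of the caddy. Bystander. Origin under its base.
- bowl: White bowl, 140 mm across, 60 mm tall, right of the caddy. Bystander. Origin under its base.
There are look-alikes about, which are no part of the job. Leave any blue or red look-alike of the brush alone.

How it is judged:
By the outcome, as a careful person would: the job done as asked, in the order asked, and still so for the second after the job is handed in, while the arm keeps its last pose, push and grip.
It also fails if it takes over 45 s, if anything falls off the work surface, if the arm or the gripper's body presses on something with over 40 N, if the wrist force passes 120 N, or if a joint passes its speed limit or range.

## Working session

There is one attempt and no reset: what is moved stays moved. The work goes in short steps, Python scripts to look and compute and a tool call to move; the robot and the scene stay as the last step left them, time stands still between calls to the robot, and variables do not carry over. Pictures are saved under pics/ and viewed, at most 10 in all, crops included, and the job is handed in when it is done.

Besides the shell and the picture viewer there is one more tool, called after "Emit:" as name(argument=value, ...) on one line, values as JSON. drive_tool: Moves the arm, as the interface text tells. Its arguments: {"type":"object","properties":{"plan":{"type":"array"},"newtons":{"type":"number"}},"required":["plan"]}

```bash
mkdir -p pics; ls; cat > h.py <<'E'
import numpy as np, cv2, pickle
from station import manip
def K(s):
    f=s["image"].shape[0]/2/np.tan(np.radians(s["fov_y"])/2)
    return f
def undist(s,uv):
    f=K(s); d=(np.asarray(uv,float)-[s["cx"],s["cy"]])/f
    r=d.copy()
    for _ in range(20):
        r=d/(1+s["k1"]*(r**2).sum(-1,keepdims=True))
    return r
def ray(s,T,uv):
    r=undist(s,uv); d=np.concatenate([r[...,:1],-r[...,1:],-np.ones_like(r[...,:1])],-1)
    return T[:3,3], d@T[:3,:3].T
def cloud(s,T):
    h,w=s["z_map"].shape; u,v=np.meshgrid(np.arange(w),np.arange(h))
    o,d=ray(s,T,np.stack([u,v],-1)); P=o+d*s["z_map"][...,None]; P[s["z_map"]==0]=np.nan
    return P
def onplane(s,T,uv,z):
    o,d=ray(s,T,uv); return o+d*((z-o[2])/d[...,2:3])
def tcpT(st):
    from scipy.spatial.transform import Rotation as R
    T=np.eye(4); T[:3,:3]=R.from_quat(st["tool_rot"]).as_matrix(); T[:3,3]=st["tcp_pos"]; return T
def save(n,img): cv2.imwrite(n,img[...,::-1])
E
python3 - <<'E'
from h import *
st=manip.sense(); print({k:np.round(v,3) for k,v in st.items()}, manip.finger_overhang)
S={}
for n in("side","top"):
    s=manip.snapshot(n); s["T"]=np.array(s["extrinsics"]); S[n]=s; save(f"pics/{n}0.png",s["image"])
    print(n,s["fov_y"],s["cx"],s["cy"],s["k1"],np.round(s["T"],3).tolist())
pickle.dump(S,open("s0.pkl","wb"))
E
```

```text
pics
{'t': np.float64(0.0), 'q': array([-1.416,  0.528,  1.434,  0.   ,  1.181, -0.178]), 'qd': array([ 0.   ,  0.001, -0.002, -0.001,  0.002, -0.001]), 'tau': array([-0.0000e+00, -4.4235e+01, -1.7803e+01, -0.0000e+00,  8.0000e-03,
        0.0000e+00]), 'tcp_pos': array([ 0.204, -0.59 ,  0.244]), 'tool_rot': array([ 0.986,  0.166,  0.   , -0.001]), 'force': array([ 0.121, -0.295, -0.296]), 'ft_torque': array([ 0.006, -0.02 ,  0.005]), 'gripper_force': np.float64(0.0), 'finger_gap': np.float64(0.999)} 0.014
side 50.74712583620072 252.05430802698817 190.53008648349189 0.022815351673644024 [[-0.992, 0.101, -0.078, 0.441], [-0.127, -0.73, 0.671, 0.744], [0.011, 0.675, 0.737, 0.986], [0.0, 0.0, 0.0, 1.0]]
top 51.36733727517483 255.5279257620327 196.8660075171561 -0.041737549562056546 [[-0.011, 0.996, -0.09, 0.424], [-1.0, -0.01, 0.008, -0.023], [0.007, 0.09, 0.996, 1.475], [0.0, 0.0, 0.0, 1.0]]
```

View pics/side0.png

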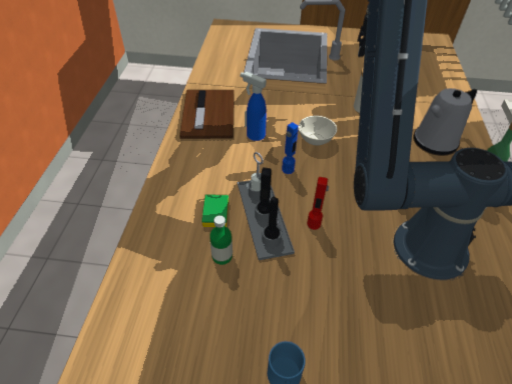

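View pics/top0.png

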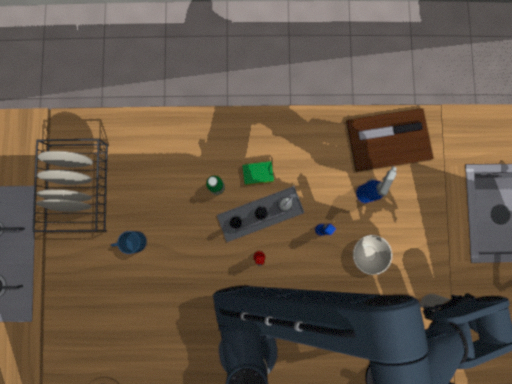

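Side view: black handles at (266,185) and (272,215), blue look-alike (290,145), red look-alike (318,200), bottle brush (257,175). Top view: black at (236,222) and (261,212), blue (325,229), red (259,258). The two black handles are the candidates: the brush is the thicker one, with a grey button.

```bash
python3 - <<'E'
from h import *
S=pickle.load(open("s0.pkl","rb"))
a=S["side"]["image"][145:260,225:325]; b=S["top"]["image"][175:275,205:345]
a=cv2.resize(a,None,fx=4.4,fy=5,interpolation=3) if 0 else cv2.resize(a,None,fx=5,fy=5,interpolation=2)
b=cv2.resize(b,(280,200),interpolation=2)
c=np.zeros((580,790,3),np.uint8); c[:575,:500]=a; c[:200,505:785]=b; save("pics/c1.png",c)
P={n:cloud(S[n],S[n]["T"]) for n in S}
for n,box in (("side",(150,250,240,300)),("top",(185,245,215,310))):
    s=S[n]; r0,r1,c0,c1=box; img=s["image"][r0:r1,c0:c1].astype(int); p=P[n][r0:r1,c0:c1]
    m=(img.max(-1)<60)&(p[...,2]>.09)
    k,l,stt,_=cv2.connectedComponentsWithStats(m.astype(np.uint8))
    for i in range(1,k):
        q=p[l==i]
        if len(q)>15:
            print(n,stt[i][:4]+[c0,r0,0,0],len(q),"min",q.min(0).round(3),"max",q.max(0).round(3))
            for z in np.arange(.09,.22,.015):
                w=q[(q[:,2]>=z)&(q[:,2]<z+.015)]
                if len(w)>3: print("   z%.3f"%z,len(w),w.mean(0).round(4),np.ptp(w,0).round(3))
# tray: grey
s=S["top"]; p=P["top"]; img=s["image"].astype(int); m=(np.ptp(img,axis=-1)<25)&(img.max(-1)>60)&(p[...,2]<.07)&(p[...,2]>.003)
m[:180]=0;m[250:]=0;m[:,:205]=0;m[:,315:]=0
uv=np.argwhere(m); q=p[m][:,:2].astype(np.float32); print("tray",cv2.minAreaRect(q))
E
```

```text
side [260 168  19  59] 547 min [ 0.451 -0.059  0.09 ] max [0.51  0.054 0.207]
   z0.090 56 [0.4787 0.0044 0.0972] [0.055 0.091 0.014]
   z0.105 67 [0.4819 0.0013 0.1122] [0.055 0.1   0.015]
   z0.120 57 [0.4808 0.0007 0.1273] [0.053 0.1   0.014]
   z0.135 65 [0.4778 0.0056 0.1426] [0.054 0.094 0.015]
   z0.150 68 [0.4804 0.0023 0.1575] [0.053 0.092 0.015]
   z0.165 69 [4.819e-01 3.000e-04 1.728e-01] [0.056 0.098 0.015]
   z0.180 84 [0.4774 0.0102 0.1878] [0.052 0.088 0.015]
   z0.195 81 [ 0.4936 -0.041   0.2015] [0.044 0.109 0.012]
top [257 206   9  11] 90 min [ 0.481 -0.063  0.102] max [ 0.511 -0.037  0.21 ]
   z0.180 7 [ 0.4982 -0.0484  0.185 ] [0.03  0.013 0.015]
   z0.195 74 [ 0.4949 -0.0501  0.2018] [0.026 0.026 0.014]
top [231 218   7   7] 38 min [0.454 0.028 0.113] max [0.473 0.047 0.198]
   z0.180 29 [0.4637 0.0391 0.1906] [0.019 0.016 0.011]
tray ((0.5158486366271973, -0.059438735246658325), (0.2015385627746582, 0.3534444272518158), 7.792885780334473)
```

View pics/c1.png

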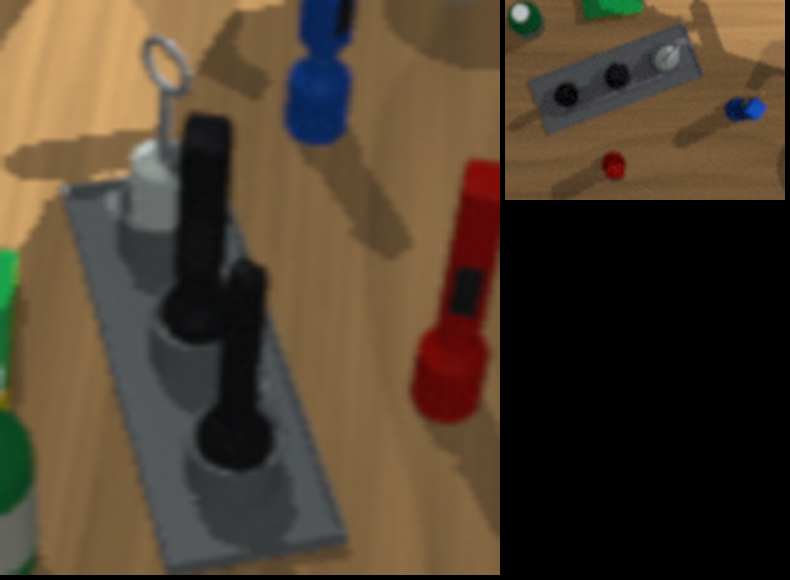

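The crop shows the middle handle (266,185) is thicker than the front one (272,215). From above it measures 26 mm with its top at about 0.203 m, so it is the brush (text: 195+8 mm). The front one is 19 mm with its top at 0.193 m, the dish brush. The button isn't visible from this side, so I'll look with the wrist camera.

Emit:
drive_tool(plan=[[0,0,-0.045,0,0,0,1],[0,0,-0.045,0,0,0,1],[0,0,-0.045,0,0,0,1],[0.04,-0.03,0,0,0,0,1],[0.04,-0.03,0,0,0,0,1],[0.04,-0.03,0,0,0,0,1],[0.04,-0.03,0,0,0,0,1],[0.04,-0.03,0,0,0,0,1],[0.04,-0.03,0,0,0,0,1],[0.04,-0.03,0,0,0,0,1]])

```text
t: 1.1
tcp_pos: [0.4008, -0.2987, 0.38]
tool_rot: [0.986, 0.165, -0.0, -0.0]
force: [0.6, -0.2, -0.0]
finger_gap: 0.999
gripper_force: 0.0
```

```bash
cat > w.py <<'E'
from h import *
def wrist(name):
    st=manip.sense(); s=manip.snapshot("wrist"); s["T"]=tcpT(st)@np.array(s["mount"]); s["st"]=st
    pickle.dump(s,open(name+".pkl","wb")); save(f"pics/{name}.png",s["image"]); return s
def proj(s,X):
    c=np.linalg.inv(s["T"])@np.append(X,1); r=np.array([c[0],-c[1]])/-c[2]; r=r*(1+s["k1"]*(r@r)); return r*K(s)+[s["cx"],s["cy"]]
E
python3 - <<'E'
from w import *
s=wrist("w1"); print(np.round(s["mount"],3).tolist(),s["fov_y"],s["k1"],s["st"]["tcp_pos"].round(4),s["st"]["tool_rot"].round(4))
for z in(.203,.175): print(proj(s,[.495,-.05,z]).round(0))
E
```

```text
[[-0.002, 0.964, 0.265, 0.068], [1.0, 0.002, 0.001, -0.0], [0.0, 0.265, -0.964, -0.128], [0.0, 0.0, 0.0, 1.0]] 59.09703852619348 -0.04477115763338028 [ 0.4008 -0.2987  0.38  ] [ 9.862e-01  1.654e-01 -1.000e-04 -3.000e-04]
[ 13. -24.]
[ 34. -14.]
```

Emit:
drive_tool(plan=[[0.03,-0.021,0.01,0,0,0,1],[0.03,-0.021,0.01,0,0,0,1],[0.03,-0.021,0.01,0,0,0,1],[0.03,-0.021,0.01,0,0,0,1],[0,0,0,0,0,0,1]])

```text
t: 1.65
tcp_pos: [0.4868, -0.1784, 0.3385]
tool_rot: [0.986, 0.168, -0.001, -0.002]
force: [-0.5, 0.5, -1.3]
finger_gap: 1.001
gripper_force: 0.0
```

```bash
python3 - <<'E'
from w import *
s=wrist("w2"); print(s["st"]["tcp_pos"].round(4))
for z in(.203,.175): print(proj(s,[.495,-.05,z]).round(0))
E
```

```text
[ 0.4868 -0.1784  0.3385]
[108. 123.]
[122. 121.]
```

View pics/w2.png

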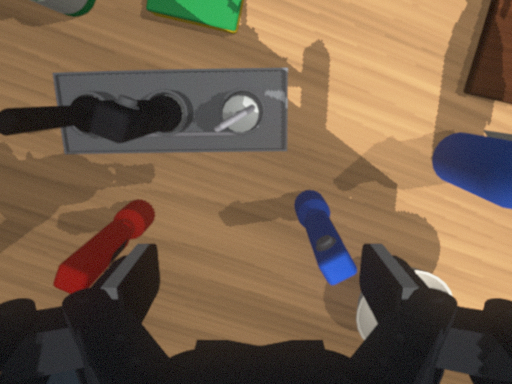

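The wrist view shows the brush with its head at (165,112) and handle top near (112,120), and the dish brush at left. No grey button shows on the near face, so I'll zoom with contrast and use the depth.

```bash
python3 - <<'E'
from w import *
s=pickle.load(open("w2.pkl","rb")); P=cloud(s,s["T"])
c=s["image"][80:155,70:195].astype(float); c=np.clip((c/255)**.45*255,0,255).astype(np.uint8)
save("pics/c2.png",cv2.resize(c,None,fx=6,fy=6,interpolation=2))
img=s["image"].astype(int)
m=(P[...,2]>.075)&(np.hypot(P[...,0]-.495,P[...,1]+.05)<.05)&(img.max(-1)<110)
for z0,z1 in((.08,.11),(.11,.13),(.13,.15),(.15,.16),(.16,.17),(.17,.18),(.18,.19),(.19,.2),(.2,.21)):
    q=P[m&(P[...,2]>=z0)&(P[...,2]<z1)]
    if len(q)>3: print(z0,len(q),q.mean(0).round(4),q.min(0).round(4),q.max(0).round(4))
t=P[m&(P[...,2]>.198)][:,:2].astype(np.float32); print(cv2.minAreaRect(t*1000))
E
```

```text
0.08 170 [ 0.5016 -0.0598  0.099 ] [ 0.4831 -0.0649  0.0877] [ 0.5104 -0.042   0.1098]
0.11 189 [ 0.5008 -0.06    0.1204] [ 0.4825 -0.0652  0.11  ] [ 0.5105 -0.0419  0.1299]
0.13 204 [ 0.5004 -0.0617  0.1405] [ 0.4826 -0.0658  0.1301] [ 0.5103 -0.0443  0.15  ]
0.15 121 [ 0.4989 -0.063   0.1551] [ 0.4826 -0.0652  0.15  ] [ 0.5099 -0.0511  0.1598]
0.16 116 [ 0.4992 -0.0631  0.1653] [ 0.4829 -0.0651  0.1601] [ 0.5163 -0.0456  0.17  ]
0.17 200 [ 0.5038 -0.0598  0.1759] [ 0.483  -0.0653  0.17  ] [ 0.5165 -0.0409  0.1799]
0.18 286 [ 0.5056 -0.0566  0.1839] [ 0.4828 -0.0652  0.18  ] [ 0.5163 -0.042   0.19  ]
0.19 287 [ 0.5008 -0.0588  0.196 ] [ 0.4814 -0.0651  0.1901] [ 0.5109 -0.0356  0.2   ]
0.2 1201 [ 0.4967 -0.05    0.2024] [ 0.482  -0.0641  0.2   ] [ 0.5102 -0.035   0.205 ]
((496.2580871582031, -49.92210388183594), (29.585147857666016, 28.027324676513672), 87.51602172851562)
```

View pics/c2.png

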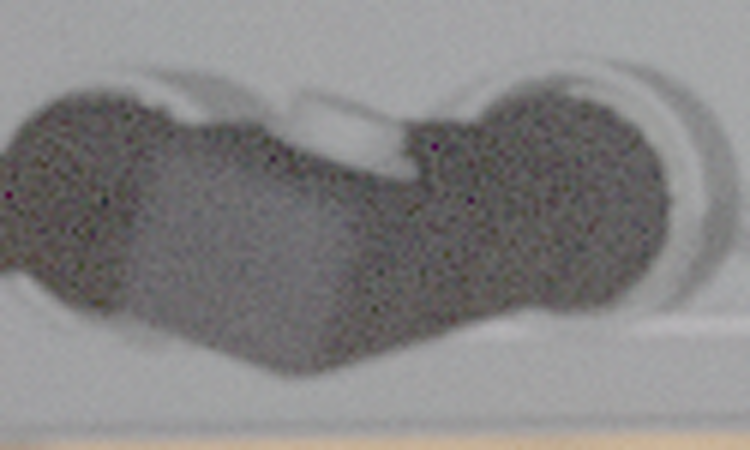

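The crop shows the grey button at about (128,103), on the handle's world +x face. The depth agrees: a bump out to x=0.5165 at z 0.165–0.187 (expected 0.175), and a top face of 29.6×28.0 mm. Next I'll refine the yaw.

```bash
python3 - <<'E'
from w import *
s=pickle.load(open("w2.pkl","rb")); P=cloud(s,s["T"]); img=s["image"].astype(int)
q=P[(P[...,2]>.09)&(P[...,2]<.19)&(np.abs(P[...,0]-.496)<.009)&(np.abs(P[...,1]+.065)<.006)]
print(len(q),np.linalg.lstsq(np.c_[q-[.496,-.065,.15],np.ones(len(q))][:,[0,2,3]],q[:,1]+.065,rcond=None)[0].round(4))
b=P[(P[...,0]>.5125)&(P[...,0]<.53)&(np.abs(P[...,1]+.05)<.02)&(P[...,2]>.12)]
print("button",len(b),b.mean(0).round(4),b.min(0).round(4),b.max(0).round(4))
e=P[(P[...,2]>.199)&(np.hypot(P[...,0]-.496,P[...,1]+.05)<.03)]; print("top",np.median(e[:,2]))
T=tcpT(manip.sense()); g=np.array([.497,-.05,.30]); print("tool shift",(T[:3,:3].T@(g-T[:3,3])).round(4),"tool x yaw",np.degrees(np.arctan2(T[1,0],T[0,0])).round(2),T[:3,2].round(4))
E
```

```text
566 [-0.0431 -0.0035  0.0006]
button 117 [ 0.5147 -0.051   0.1794] [ 0.5125 -0.058   0.1691] [ 0.5165 -0.0425  0.1838]
top 0.20244002397280852
tool shift [ 0.0532 -0.1193  0.0393] tool x yaw 19.3 [-0.0025  0.0015 -1.    ]
```

Emit:
drive_tool(plan=[[0.018,-0.04,0,0,0,0,1],[0.018,-0.04,0,0,0,0,1],[0.017,-0.039,0,0,0,0,1],[0,0,0,0,0,-8.5,1],[0,0,0,0,0,-8.5,1],[0,0,0,0,0,-8.5,1],[0,0,0,0,0,-8.5,1],[0,0,0,0,0,-8.5,1],[0,0,0,0,0,-8.5,1],[0,0,0,0,0,-8.5,1]], newtons=30)

```text
t: 2.7
tcp_pos: [0.4971, -0.0538, 0.3405]
tool_rot: [0.773, 0.635, -0.0, 0.0]
force: [0.2, 0.2, -0.2]
finger_gap: 1.002
gripper_force: 0.0
```

Emit:
drive_tool(plan=[[0,0,0.03,0,0,-8.5,1],[0,0,0,0,0,0,1],[0,0,0,0,0,0,1]])

```text
t: 3.0
tcp_pos: [0.497, -0.0532, 0.3104]
tool_rot: [0.726, 0.687, -0.0, -0.0]
force: [0.8, -0.1, 0.8]
finger_gap: 1.005
gripper_force: 0.0
```

```bash
cat > d.py <<'E'
from w import *
import sys
g=np.array([float(a) for a in sys.argv[1:4]]); st=manip.sense(); T=tcpT(st)
print("pos",T[:3,3].round(4),"shift",(T[:3,:3].T@(g-T[:3,3])).round(4),"yaw",np.degrees(np.arctan2(T[1,0],T[0,0])).round(2),"z",T[:3,2].round(4),"F",st["force"].round(1),"gap",st["finger_gap"].round(4),st["gripper_force"].round(1),"q",st["q"].round(2),st["t"].round(2))
E
python3 d.py .497 -.05 .167; python3 - <<'E'
from w import *
s=wrist("w3"); P=cloud(s,s["T"])
m=(P[...,2]>.197)&(P[...,2]<.212)&(np.hypot(P[...,0]-.496,P[...,1]+.05)<.03)
print(cv2.minAreaRect(P[m][:,:2].astype(np.float32)*1000),np.median(P[m][:,2]))
E
```

```text
((495.7770690917969, -48.620948791503906), (29.742971420288086, 27.504541397094727), 85.9097900390625) 0.2024213865080497Traceback (most recent call last):
  File "d.py", line 4, in <module>
    print("pos",T[:3,3].round(4),"shift",(T[:3,:3].T@(g-T[:3,3])).round(4),"yaw",np.degrees(np.arctan2(T[1,0],T[0,0])).round(2),"z",T[:3,2].round(4),"F",st["force"].round(1),"gap",st["finger_gap"].round(4),st["gripper_force"].round(1),"q",st["q"].round(2),st["t"].round(2))
                                                                                                                                                                                    ^^^^^^^^^^^^^^^^^^^^^^
AttributeError: 'float' object has no attribute 'round'
```

Emit:
drive_tool(plan=[[0.004,0,0.03,0,0,0,1],[0,0,0.03,0,0,0,1],[0,0,0.03,0,0,0,1],[0,0,0.03,0,0,0,1],[0,0,0.023,0,0,0,1],[0,0,0,0,0,0,1],[0,0,0,0,0,0,1]])

```text
t: 3.75
tcp_pos: [0.4986, -0.0488, 0.1682]
tool_rot: [0.725, 0.688, 0.0, 0.001]
force: [0.1, 0.2, 0.2]
finger_gap: 1.001
gripper_force: 0.0
```

```bash
sed -i 's/st\["finger_gap"\].round(4),st\["gripper_force"\].round(1)/round(float(st["finger_gap"]),4),round(float(st["gripper_force"]),1)/; s/st\["t"\].round(2)/round(float(st["t"]),2)/' d.py; python3 d.py .497 -.0493 .167
```

```text
pos [ 0.4986 -0.0488  0.1682] shift [-0.0005 -0.0015  0.0012] yaw 87.0 z [ 1.3e-03 -5.0e-04 -1.0e+00] F [0.1 0.2 0.2] gap 1.0011 0.0 q [-0.32  0.48  1.82 -0.    0.84 -0.27] 3.75
```

Emit:
drive_tool(plan=[[0,-0.001,0,0,0,0,-1],[0,0,0,0,0,0,-1],[0,0,0,0,0,0,-1],[0,0,0,0,0,0,-1],[0,0,0,0,0,0,-1],[0,0,0,0,0,0,-1],[0,0,0,0,0,0,-1],[0,0,0,0,0,0,-1]], newtons=30)

```text
t: 4.55
tcp_pos: [0.4964, -0.0484, 0.1683]
tool_rot: [0.725, 0.689, -0.0, 0.0]
force: [-1.8, 0.6, 7.2]
finger_gap: 0.323
gripper_force: 32.7
```

```bash
python3 d.py .497 -.0493 .167
```

```text
pos [ 0.4964 -0.0484  0.1683] shift [-0.0009  0.0006  0.0013] yaw 87.08 z [-2.e-04 -4.e-04 -1.e+00] F [-1.8  0.6  7.2] gap 0.3225 32.7 q [-0.32  0.48  1.82 -0.    0.84 -0.27] 4.55
```

The gap of 0.3225 is 27.4 mm, so the button is flush (it would be 34 mm with the button out). Now I'll draw the handle up.

Emit:
drive_tool(plan=[[0,0,-0.008,0,0,0,-1],[0,0,-0.01,0,0,0,-1],[0,0,-0.01,0,0,0,-1],[0,0,-0.01,0,0,0,-1],[0,0,-0.01,0,0,0,-1],[0,0,-0.01,0,0,0,-1],[0,0,-0.01,0,0,0,-1],[0,0,-0.008,0,0,0,-1],[0,0,-0.002,0,0,0,-1],[0,0,0,0,0,0,-1]])

```text
t: 5.55
tcp_pos: [0.497, -0.0484, 0.246]
tool_rot: [0.725, 0.689, 0.0, 0.001]
force: [0.3, -0.2, -0.1]
finger_gap: 0.326
gripper_force: 32.1
```

```bash
python3 d.py .4964 -.0484 .2483; python3 - <<'E'
from h import *
s=manip.snapshot("side"); T=np.array(s["extrinsics"]); pickle.dump(s,open("s1.pkl","wb"))
save("pics/c3.png",cv2.resize(s["image"][110:250,200:330],None,fx=4,fy=4,interpolation=2))
E
```

```text
pos [ 0.497  -0.0484  0.246 ] shift [-0.0001 -0.0006 -0.0023] yaw 87.06 z [ 1.5e-03 -3.0e-04 -1.0e+00] F [ 0.3 -0.2 -0.1] gap 0.3261 32.1 q [-0.32  0.36  1.74  0.    1.04 -0.27] 5.55
```

View pics/c3.png

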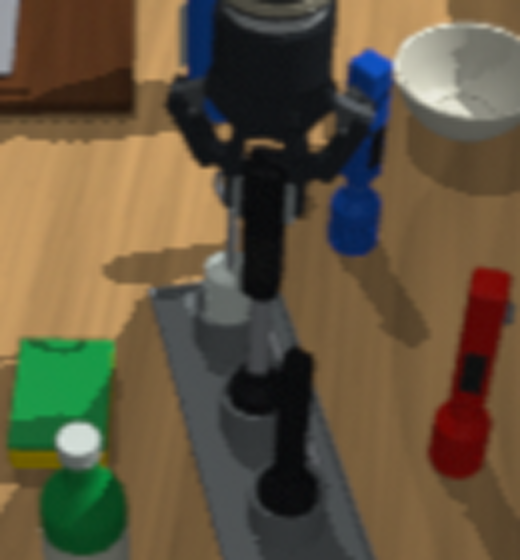

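The picture shows the handle drawn up with the steel tube exposed at (258,330) and the head still in its cup. The arm has risen 77.7 mm so far. I'll creep up the rest until the weight comes on.

Emit:
drive_tool(plan=[[0,0,-0.001,0,0,0,-1],[0,0,-0.001,0,0,0,-1],[0,0,0,0,0,0,-1],[0,0,0,0,0,0,-1]])

```text
t: 6.0
tcp_pos: [0.497, -0.0484, 0.2472]
tool_rot: [0.725, 0.689, 0.0, 0.0]
force: [0.5, -0.2, -1.2]
finger_gap: 0.327
gripper_force: 31.6
```

Emit:
drive_tool(plan=[[0,0,-0.001,0,0,0,-1],[0,0,0,0,0,0,-1],[0,0,0,0,0,0,-1]])

```text
t: 6.3
tcp_pos: [0.4968, -0.0483, 0.2484]
tool_rot: [0.725, 0.689, 0.0, 0.0]
force: [1.1, 0.2, -2.4]
finger_gap: 0.323
gripper_force: 31.7
```

Emit:
drive_tool(plan=[[0,0,-0.001,0,0,0,-1],[0,0,0,0,0,0,-1],[0,0,0,0,0,0,-1]])

```text
t: 6.6
tcp_pos: [0.4963, -0.0482, 0.2491]
tool_rot: [0.725, 0.689, -0.0, -0.0]
force: [-0.2, -0.5, -3.8]
finger_gap: 0.322
gripper_force: 31.5
```

The weight (−3.8 N) now hangs on the handle at 0.249 m, 80.8 mm up, so it is at the end stop. I'll let the button out and turn a quarter to grip the plain faces.

Emit:
drive_tool(plan=[[0,0,0,0,0,0,1],[0,0,0,0,0,0,1],[0,0,0,0,0,0,1],[0,0,0,0,0,0,1],[0,0,0,0,0,0,1],[0,0,0,0,0,0,1],[0,0,0,0,0,0,1]])

```text
t: 7.3
tcp_pos: [0.4966, -0.0483, 0.2494]
tool_rot: [0.725, 0.689, 0.0, 0.0]
force: [0.4, 0.0, 0.1]
finger_gap: 1.002
gripper_force: 0.0
```

```bash
python3 d.py .4964 -.0484 .249; python3 - <<'E'
from w import *
s=wrist("w4"); P=cloud(s,s["T"])
r=np.hypot(P[...,0]-.496,P[...,1]+.05)
m=(P[...,2]>.272)&(P[...,2]<.295)&(r<.03)
print(m.sum(),cv2.minAreaRect(P[m][:,:2].astype(np.float32)*1000),np.median(P[m][:,2]))
x=s["image"]; p=proj(s,[.496,-.05,.283]).astype(int); print(p)
c=x[max(p[1]-110,0):p[1]+80,max(p[0]-110,0):p[0]+110]; c=((c/255.)**.6*255).astype(np.uint8); save("pics/c4.png",cv2.resize(c,None,fx=3,fy=3,interpolation=2))
b=P[(P[...,0]>.5125)&(P[...,0]<.53)&(np.abs(P[...,1]+.05)<.012)&(P[...,2]>.22)&(P[...,2]<.275)]
print("button",len(b),b.max(0) if len(b) else"",b.mean(0) if len(b) else "")
E
```

```text
pos [ 0.4966 -0.0483  0.2494] shift [-0.0001 -0.0002  0.0004] yaw 87.07 z [ 0. -0. -1.] F [0.4 0.  0.1] gap 1.0022 0.0 q [-0.32  0.35  1.74 -0.    1.05 -0.27] 7.3
6498 ((494.3195495605469, -48.06692123413086), (29.378067016601562, 28.273656845092773), 87.10623931884766) 0.28105557805883874
[255 319]
button 192 [ 0.51474961 -0.04233548  0.26249567] [ 0.51344612 -0.0470754   0.25881868]
```

View pics/c4.png

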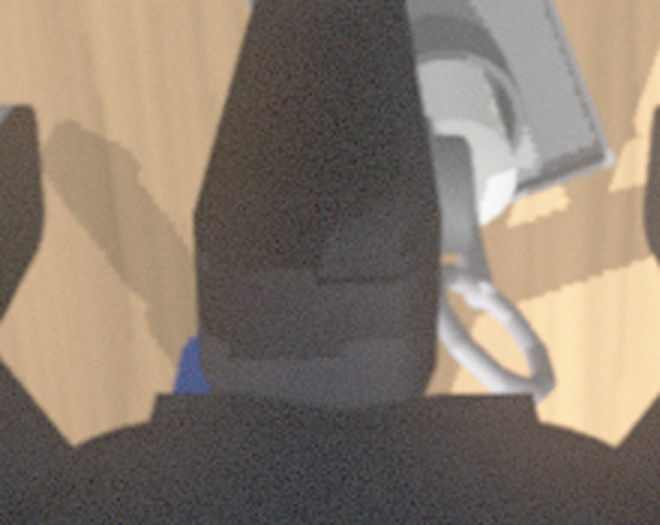

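The handle top is at 0.281 m, 78.6 mm higher, within the 2 mm play of the second stop. The button face stands 20.4 mm from the axis, so it has sprung fully out and the handle is locked. Now the quarter turn.

Emit:
drive_tool(plan=[[0,0,0,0,0,8.2,1],[0,0,0,0,0,8.2,1],[0,0,0,0,0,8.2,1],[0,0,0,0,0,8.2,1],[0,0,0,0,0,8.2,1],[0,0,0,0,0,8.2,1],[0,0,0,0,0,8.2,1],[0,0,0,0,0,8.2,1],[0,0,0,0,0,8.2,1],[0,0,0,0,0,8.2,1]])

```text
t: 8.35
tcp_pos: [0.4966, -0.0483, 0.2493]
tool_rot: [0.999, 0.041, -0.0, -0.0]
force: [1.3, -0.0, -0.1]
finger_gap: 1.001
gripper_force: 0.0
```

Emit:
drive_tool(plan=[[-0.002,0,0,0,0,8.0,1],[0,0,0.002,0,0,0,1],[0,0,0,0,0,0,1]])

```text
t: 8.65
tcp_pos: [0.4945, -0.0484, 0.2471]
tool_rot: [1.0, -0.024, -0.0, -0.0]
force: [0.8, 0.5, -0.7]
finger_gap: 1.001
gripper_force: 0.0
```

```bash
python3 d.py .4945 -.0482 .248; python3 - <<'E'
from w import *
s=wrist("w5"); P=cloud(s,s["T"])
r=np.hypot(P[...,0]-.496,P[...,1]+.05)
m=(P[...,2]>.272)&(P[...,2]<.295)&(r<.03)
print(m.sum(),cv2.minAreaRect(P[m][:,:2].astype(np.float32)*1000),np.median(P[m][:,2]))
b=P[(P[...,0]>.506)&(P[...,0]<.53)&(np.abs(P[...,1]+.05)<.018)&(P[...,2]>.18)&(P[...,2]<.275)]
for z in np.arange(.18,.275,.008):
    w=b[(b[:,2]>z)&(b[:,2]<z+.008)]
    if len(w): print(round(z,3),len(w),w[:,0].max().round(4),w.mean(0).round(4))
E
```

```text
pos [ 0.4945 -0.0484  0.2471] shift [-0.     -0.0002 -0.0009] yaw -2.77 z [-5.e-04  2.e-04 -1.e+00] F [ 0.8  0.5 -0.7] gap 1.0006 0.0 q [-0.32  0.35  1.75  0.    1.04  1.3 ] 8.65
6945 ((496.3328552246094, -48.71733093261719), (30.333011627197266, 27.81995964050293), 86.29627227783203) 0.2810263465290922
0.18 170 0.5102 [ 0.5092 -0.0492  0.1842]
0.188 189 0.5103 [ 0.5092 -0.0494  0.192 ]
0.196 219 0.5103 [ 0.5092 -0.0492  0.2002]
0.204 234 0.5104 [ 0.5092 -0.0492  0.2082]
0.212 279 0.5105 [ 0.5092 -0.0493  0.2161]
0.22 318 0.5103 [ 0.5092 -0.0492  0.2241]
0.228 274 0.5104 [ 0.5092 -0.0489  0.2314]
0.236 157 0.5103 [ 0.5089 -0.0489  0.24  ]
0.244 291 0.5161 [ 0.5113 -0.0489  0.2488]
0.252 836 0.5163 [ 0.5124 -0.0495  0.2568]
0.26 1087 0.516 [ 0.5104 -0.0493  0.2632]
0.268 768 0.5105 [ 0.5092 -0.0492  0.2715]
```

The +x face is upright at x=0.5103 and the button face is at 0.5163, so it stands 6 mm proud and fully out. I'll grip across the plain y faces.

Emit:
drive_tool(plan=[[0,0,0,0,0,0,-1],[0,0,0,0,0,0,-1],[0,0,0,0,0,0,-1],[0,0,0,0,0,0,-1],[0,0,0,0,0,0,-1],[0,0,0,0,0,0,-1],[0,0,0,0,0,0,-1],[0,0,0,0,0,0,-1]], newtons=60)

```text
t: 9.5
tcp_pos: [0.4947, -0.0486, 0.2474]
tool_rot: [1.0, -0.026, 0.0, 0.0]
force: [-0.4, -0.9, 0.1]
finger_gap: 0.345
gripper_force: 63.1
```

Emit:
drive_tool(plan=[[0,0,-0.005,0,0,0,-1],[0,0,-0.01,0,0,0,-1],[0,0,-0.01,0,0,0,-1],[0,0,-0.01,0,0,0,-1],[0,0,-0.01,0,0,0,-1],[0,0,-0.015,0,0,0,-1],[0,0,-0.015,0,0,0,-1],[0,0,-0.015,0,0,0,-1],[0,0,-0.015,0,0,0,-1],[0,0,-0.005,0,0,0,-1]])

```text
t: 10.5
tcp_pos: [0.495, -0.0484, 0.3594]
tool_rot: [1.0, -0.026, 0.001, 0.0]
force: [-1.1, -0.8, -4.2]
finger_gap: 0.342
gripper_force: 62.7
```

```bash
python3 d.py .4945 -.0482 .357; python3 - <<'E'
from w import *
s=manip.snapshot("side"); save("pics/c6.png",cv2.resize(s["image"][60:270,190:340],None,fx=2.8,fy=2.8,interpolation=2))
P=cloud(s,np.array(s["extrinsics"])); d=np.hypot(P[...,0]-.495,P[...,1]+.05)<.035
for a in np.arange(.06,.28,.015):
    q=P[d&(P[...,2]>a)&(P[...,2]<a+.015)]
    if len(q)>2: print(round(a,3),len(q),q.mean(0).round(3))
E
```

```text
pos [ 0.495  -0.0484  0.3594] shift [-0.0005 -0.0001  0.0024] yaw -2.93 z [ 2.9e-03 -5.0e-04 -1.0e+00] F [-1.1 -0.8 -4.2] gap 0.3418 62.7 q [-0.32  0.23  1.59  0.    1.32  1.3 ] 10.5
0.105 4 [ 0.5   -0.033  0.119]
0.12 55 [ 0.494 -0.031  0.128]
0.135 59 [ 0.494 -0.033  0.143]
0.15 61 [ 0.492 -0.032  0.159]
0.165 95 [ 0.494 -0.039  0.171]
0.18 32 [ 0.493 -0.042  0.185]
0.195 24 [ 0.493 -0.042  0.202]
0.21 24 [ 0.494 -0.042  0.217]
0.225 23 [ 0.494 -0.041  0.232]
0.24 26 [ 0.494 -0.041  0.248]
0.255 18 [ 0.494 -0.041  0.261]
0.27 34 [ 0.493 -0.035  0.28 ]
```

View pics/c6.png

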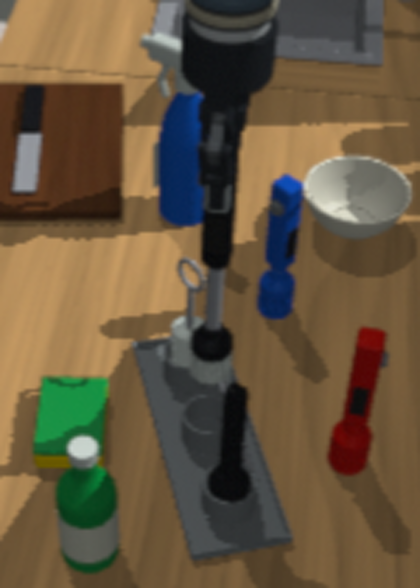

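The picture shows the empty middle cup at (205,425). The brush hangs upright over it, head at (212,355) and tube exposed. Its head's underside is at 0.119 m, the handle's lower end is at about 0.275 m (0.274 expected at full extension), and the neighbours are in place. I'll add a little height, settle and hand in.

Emit:
drive_tool(plan=[[0,0,-0.01,0,0,0,-1],[0,0,-0.01,0,0,0,-1],[0,0,-0.01,0,0,0,-1],[0,0,0,0,0,0,-1],[0,0,0,0,0,0,-1],[0,0,0,0,0,0,-1],[0,0,0,0,0,0,-1]])

```text
t: 11.25
tcp_pos: [0.4943, -0.0484, 0.3867]
tool_rot: [1.0, -0.026, -0.001, -0.0]
force: [0.2, 0.9, -4.2]
finger_gap: 0.343
gripper_force: 62.7
```

```bash
python3 d.py .4945 -.0482 .387; python3 -c "
from station import manip
print(manip.sign_off())"
```

```text
pos [ 0.4943 -0.0484  0.3867] shift [ 0.0002 -0.0002 -0.0003] yaw -2.93 z [-1.3e-03  5.0e-04 -1.0e+00] F [ 0.2  0.9 -4.2] gap 0.3426 62.7 q [-0.32  0.2   1.54  0.    1.4   1.3 ] 11.25
the job is handed in; nothing more can be done
None
```

The brush is locked at the second stop with its button out, and the arm is holding it upright by the plain sides of the handle, clear above the caddy. I handed the job in at about 11 s; no verdict came back.

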